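# Open the bread carrier's pop-out T-handle lid

### The job

Open the grey bread carrier on the counter: press its release button gently, just until the T-handle pops up, then turn the handle counter-clockwise (seen from above) as far as it goes so the lid unlatches, and lift the lid until it stands open by about a hand's breadth. Do not force the button or pull at the lid while it is still latched, leave the things around it where they are, and let go at the end.

Things in the scene. Friction and masses are not known exactly. Their poses are not given: they have to be found in the camera images.
- case: the grey plastic carrier, 300 x 360 x 130 mm (x, y, z) without its lid, fixed on the counter; origin at the centre of its underside, x from the front (robot side) to the hinge side, z up. The lid is a 20 mm slab over it, so its top face is at 150 mm
- hinge (a point): point in the middle of the lid's hinge line, at the top of the case's far wall; the hinge runs along its y axis; axes as those of the case
- lid (a joint): lid angle in rad, 0 shut, growing as its front edge rises, up to 1.0; 0.3 lifts the front edge by 90 mm. The hinge is stiff: the lid stays where it is left; lifting it at the handle takes 8 to 13 N
- lock_face (a point): point on the flat top of the aluminium lock plate, on the T-handle's turning axis; moves with the lid. Plate: 20 mm above the lid's top, 60 mm wide (x), 150 mm long (y from -56 to +94 mm from here). Point lies 235 mm in front of the hinge line and, lid shut, 40 mm above it. x away from the robot, y along the folded handle towards the button, z up from the lid
- button_seat: thin steel ring, 34 mm across, 1.5 mm high, about the release button (steel, 20 mm across), 66 mm along y from lock_face; origin on the plate's face, z up. The button's top stands 10 to 24 mm above the plate: it differs each time and must be felt. Pressing takes 2 to 7 N; after 6 mm of travel it frees the handle and the force drops; solid stop at 7 mm. Over 15 N on button or ring is forcing
- stem (a joint): how far the T-handle has popped up, in m: 0 folded flush, 0.026 fully up. A spring of 2.5 to 5.5 N lifts it and holds it up
- handle_mid (a point): middle of the T-handle's black bar, 76 mm long (along its y), 14 mm wide (x) and 14 mm high; z up. Folded, the bar lies in a 22 mm wide pocket, its top flush with the lock plate; popped up, its underside is 12 mm clear of the plate
- handle (a joint): turn of the T-handle in rad: 0 as found, growing counter-clockwise seen from above to its stop at 1.4. It cannot turn while folded; popped up it turns against a stiff 0.2 N m friction and stays where it is left. The latch lets the lid go somewhere between 0.75 and 1.05 rad
- keeper: steel catch inside the case's front wall, which the latch tongue pulls against if the lid is lifted while latched; more than 20 N on it counts as forcing. Origin at its underside
- jam_jar: bystander: jam jar, 68 mm across, 100 mm high, beside the carrier; origin at the centre of its underside
- mug: bystander: mug, 80 mm across, 90 mm high, beside the carrier; origin at the centre of its underside
- tip_tray: bystander: wooden coin tray, 100 x 130 x 30 mm, beside the carrier; origin at the centre of its underside

How it is judged (in metres and radians):
On the way, in this order (a step that is already met when the one before it is completed fails the run):
1. the T-handle has popped up, the lid still shut (value of joint stem above 0.022 m and value of joint handle below 0.3 rad and value of joint lid below 0.03 rad), for 0.2 s.
2. the handle is turned counter-clockwise to near its stop, the lid still down (value of joint handle above 1.15 rad and value of joint lid below 0.08 rad), for 0.1 s.
At the end, for the whole second after the job is handed in: the lid stands still, open by more than 0.24 rad (front edge about 70 mm up), the T-handle still popped up (over 18 mm) and turned (over 0.95 rad), and nothing holds the lid (value of joint lid above 0.24 rad and velocity of joint lid between -0.05 and 0.05 rad/s and value of joint stem above 0.018 m and value of joint handle above 0.95 rad); the robot touches nothing.
It fails at once if the release button or its ring is pressed with more than 15 N (contact force between button_seat and the fingers above 15 N or contact force between button_seat and the arm above 15 N).
It fails at once if the lid is pulled against its latch with more than 20 N (contact force between keeper and anything else above 20 N).
It fails at once if the jar, mug or tray is moved by more than 30 mm (distance of any of jam_jar, mug, tip_tray from where it was at the start of the episode above 0.03 m).
It also fails if it takes over 58 s, if anything falls off the work surface, if the arm or the gripper's body presses on something with over 40 N, if the wrist force passes 120 N, or if a joint passes its speed limit or range.

### The arm

A 6-joint arm with a two-finger parallel gripper is mounted at the origin on the work surface. World frame = base frame: x ahead of the robot, y to its left, z up, the work surface at z = 0. Lengths are in mm, angles in degrees, forces in N, time in s.
With the tool pointing down it reaches from about 350 to 850 mm from the base axis. Payload 8.1 kg.
Tool frame: the origin (TCP) lies at the very end of the fingers, on their centre line; the grasp point (between the pads) lies grip_depth behind it (grip_depth is the distance from the TCP to the grasp point, in mm); z points along the fingers, y is the direction in which the jaws open and shut (so a half turn about z gives the same grasp; the last joint's range is limited). The gripper opens to 85 mm and grips with 20 to 120 N. Pads are 22 mm wide; open, the fingers measure 114 mm over their backs; the gripper's body (76 mm by 85 mm) begins 54 mm behind the grasp point. The pads swing forward as they close: fully open they stand 13 mm farther back than shut.
Start: joints at [65.581, 7.471, 85.268, -0, 87.261, -4.893], TCP at [200.523, 565.505, 231.292] pointing down, gripper open.
Joint ranges: [-169.43, 169.43], [-51.17, 129.36], [1.28, 143.12], [-76.62, 256.62], [0, 156.53], [-152.29, 152.29]. Speed limits (degrees/s): [136.94, 136.94, 159.86, 180, 180, 180].

### API

Orientations are given as [roll, pitch, yaw] about the fixed x, y, z axes, in that order (R = Rz(yaw) Ry(pitch) Rx(roll)).
In Python, from bench import * gives the robot as it stands.
- The arm moves only by the tool step_arm, never from a script. Its argument "plan" is a list of rows, each an object of numbers: "grip": the finger opening in cm, from 0 to 8.54; "tx", "ty", "tz": the shift along the tool's x, y, z in cm; "ax", "ay", "az": the turn, a rotation vector about the tool's x, y, z in degrees. In form: [{"grip": .., "tx": .., "ty": .., "tz": .., "ax": .., "ay": .., "az": ..}, ...]. A call has 1 to 8 rows; each row shifts and turns the commanded pose from where the row before left it, along the tool's axes as they then stand; what a row does not reach is not made up. A row lasts 1/12 s, in which the tool goes at most 41.7 mm and 7.16 degrees, less where a joint would pass 70% of its speed; a pose out of reach is approached as far as the arm can. A call with a gripper value outside its range is refused whole. The fingers move at their own pace and stop on an object; "newtons" is the grip in N (left out, the last holds). Time passes only in rows, so rows that do not move let the fingers close. It gives the time, the measured TCP pose, the force and the opening at its end, in the units of the state.
- sense(): the state, without advancing time (a new reading comes with each control period).
- snapshot(name): name is "scene" or "top"; returns the picture (480x640x3 uint8, red, green, blue); there is no depth.
- camera_model(name): a dict with "intrinsics" (3x3 intrinsics, pixels), "pose" (4x4, takes a point from camera to world coordinates). Camera axes: x right, y down, z forward; pixel columns grow to the right and rows downward; lengths in mm; the calibration is good to about 2 mm. A picture is of the moment at which its call begins. camera_model takes no time and is no camera call.
- hand_in(): hands the job in, once; it reports no verdict.
The state is a dict: "time": time; "joint_pos": joint angles; "qd": joint speeds; "joint_efforts": joint torques, N m; "tool_pos": TCP position; "tcp_rot": TCP orientation; "ft_force": force on the tool from outside, world axes, zero at the start; "wrist_torque": the same for the moment, N m; "finger_gap": finger opening in mm.
Only numpy, scipy, OpenCV 4.12 (cv2) and the standard library are available. Lean on these libraries where they do the work, as an engineer would, in place of code of your own. Each camera call takes 0.05 s, during which the arm holds its last target.

## Working session

There is one attempt and no reset: what is moved stays moved. The work goes in short steps, Python scripts to look and compute and a tool call to move; the robot and the scene stay as the last step left them, time stands still between calls to the robot, and variables do not carry over. Pictures are saved under pics/ and viewed, and the job is handed in when it is done.

Besides the shell and the picture viewer there is one more tool, called after "Call:" by a JSON object that holds its "name" and its "arguments". step_arm: Moves the arm, as the interface text tells. Its arguments: {"type":"object","properties":{"plan":{"type":"array","items":{"type":"object","properties":{"grip":{"type":"number"},"tx":{"type":"number"},"ty":{"type":"number"},"tz":{"type":"number"},"ax":{"type":"number"},"ay":{"type":"number"},"az":{"type":"number"}}}},"newtons":{"type":"number"}},"required":["plan"]}

```bash
ls; mkdir -p pics
python3 - <<'E'
from bench import *
import cv2
s=sense();print(s)
for n in("scene","top"):
    im=snapshot(n);cv2.imwrite(f"pics/{n}0.png",im[:,:,::-1]);c=camera_model(n);print(n,c)
E
```

```text
pics
{'time': 0.0, 'joint_pos': array([ 6.55810244e+01,  7.51461539e+00,  8.53315502e+01,  5.57552024e-04,
        8.72629439e+01, -4.89101973e+00]), 'qd': array([-0.01353927,  0.01918878, -0.01149306, -0.01174988,  0.02367899,
        0.00718282]), 'joint_efforts': array([ 2.95771300e-03, -5.69392061e+01, -5.00558710e+01,  5.93634786e-05,
        1.49261701e-02, -2.13213946e-05]), 'tool_pos': array([200.2771105 , 564.9778168 , 230.22782597]), 'tcp_rot': array([-1.79891335e+02, -9.85759449e-03,  1.60472008e+02]), 'ft_force': array([-0.46568204, -0.14283368,  0.38999124]), 'wrist_torque': array([0.00525599, 0.00085036, 0.05727353]), 'finger_gap': 85.6384154599834}
scene {'intrinsics': array([[621.57478652,   0.        , 323.36388081],
       [  0.        , 621.57478652, 249.55667984],
       [  0.        ,   0.        ,   1.        ]]), 'pose': array([[-8.34295856e-01,  3.30999722e-01, -4.40896369e-01,
         1.20970316e+03],
       [ 5.51214755e-01,  5.16202100e-01, -6.55513300e-01,
         8.67844514e+02],
       [ 1.06169115e-02, -7.89920613e-01, -6.13117204e-01,
         8.73037397e+02],
       [ 0.00000000e+00,  0.00000000e+00,  0.00000000e+00,
         1.00000000e+00]])}
top {'intrinsics': array([[464.30159332,   0.        , 314.34766925],
       [  0.        , 464.30159332, 235.29977485],
       [  0.        ,   0.        ,   1.        ]]), 'pose': array([[ 2.38105905e-02, -9.96441507e-01,  8.08540591e-02,
         5.68471434e+02],
       [-9.99669803e-01, -2.29498784e-02,  1.15580697e-02,
         2.69788990e+01],
       [-9.66134957e-03, -8.11025658e-02, -9.96658935e-01,
         1.20255767e+03],
       [ 0.00000000e+00,  0.00000000e+00,  0.00000000e+00,
         1.00000000e+00]])}
```

View pics/scene0.png

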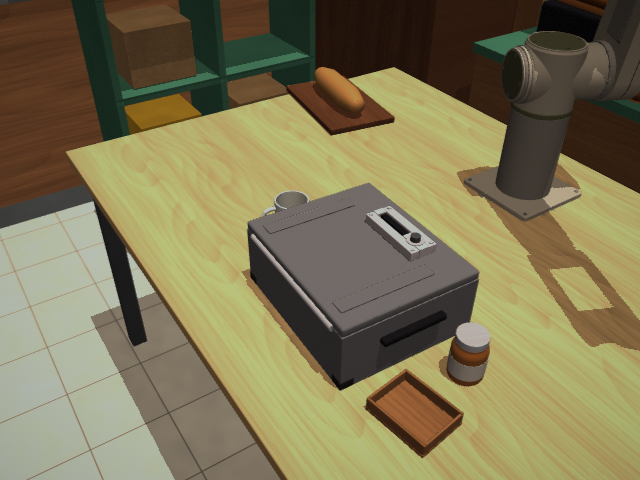

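View pics/top0.png

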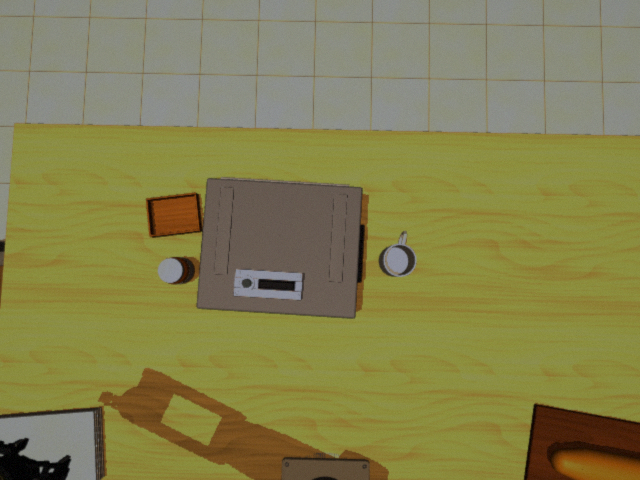

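```bash
cat > h.py <<'E'
import numpy as np,cv2
from bench import *
def ray(n,uv,z):
    c=camera_model(n);K=np.array(c['intrinsics']);P=np.array(c['pose'])
    d=P[:3,:3]@np.linalg.solve(K,[uv[0],uv[1],1.]);o=P[:3,3]
    return o+d*(z-o[2])/d[2]
def proj(n,p):
    c=camera_model(n);K=np.array(c['intrinsics']);P=np.array(c['pose'])
    q=K@(P[:3,:3].T@(np.array(p)-P[:3,3]));return q[:2]/q[2]
E
python3 - <<'E'
from h import *
im=cv2.imread("pics/top0.png");s=cv2.imread("pics/scene0.png")
cv2.imwrite("pics/z0.png",np.hstack([cv2.resize(im[255:315,220:320],(400*2//2,240),interpolation=cv2.INTER_NEAREST),cv2.resize(s[195:265,355:445],(360,240),interpolation=cv2.INTER_NEAREST)]))
def plate(n,img,box):
    x0,y0,x1,y1=box
    h=cv2.cvtColor(img[y0:y1,x0:x1],cv2.COLOR_BGR2GRAY)
    for t in (120,140,160):
        m=(h>t).astype(np.uint8)
        cs,_=cv2.findContours(m,cv2.RETR_EXTERNAL,cv2.CHAIN_APPROX_NONE)
        c=max(cs,key=cv2.contourArea)+np.array([[x0,y0]])
        w=np.array([ray(n,p[0],170.)[:2] for p in c],np.float32)
        r=cv2.minAreaRect(w);print(n,t,r,cv2.boundingRect(c))
plate("top",im,(225,262,310,306));plate("scene",s,(360,200,440,262))
m=(cv2.cvtColor(im[180:320,190:370],cv2.COLOR_BGR2HSV))
print(m[50,60],m[100,80], im[285,277],im[283,247],im[275,270])
E
```

```text
top 120 ((541.3675537109375, 140.13389587402344), (149.32037353515625, 58.39046096801758), 87.72584533691406) (234, 269, 68, 31)
top 140 ((556.0321655273438, 140.5853271484375), (33.14289474487305, 144.22193908691406), 1.3785274028778076) (235, 270, 66, 16)Traceback (most recent call last):
  File "<stdin>", line 13, in <module>
  File "<stdin>", line 10, in plate
ValueError: max() iterable argument is empty
```

View pics/z0.png

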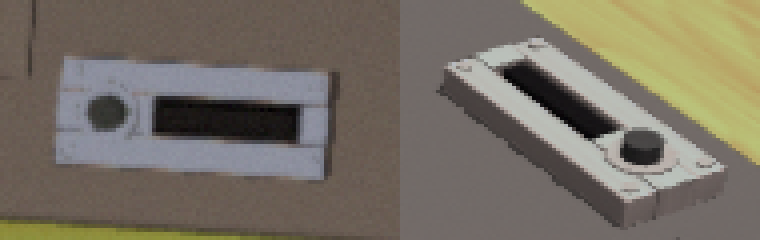

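Run:
```python
from h import *
im=cv2.imread("pics/top0.png");s=cv2.imread("pics/scene0.png")
def dark(n,img,box,t,z):
    x0,y0,x1,y1=box
    g=cv2.cvtColor(img[y0:y1,x0:x1],cv2.COLOR_BGR2GRAY);m=(g<t).astype(np.uint8)
    cs,_=cv2.findContours(m,cv2.RETR_EXTERNAL,cv2.CHAIN_APPROX_NONE)
    for c in cs:
        if cv2.contourArea(c)<40: continue
        M=cv2.moments(c);uv=(M['m10']/M['m00']+x0,M['m01']/M['m00']+y0)
        print(n,t,cv2.boundingRect(c+np.array([[x0,y0]])),np.round(uv,1),[np.round(ray(n,uv,zz),1) for zz in z])
dark("top",im,(237,273,299,297),90,(163,170,187))
g=cv2.cvtColor(s,cv2.COLOR_BGR2GRAY);print(g[232:246,405:428])
dark("scene",s,(378,206,427,248),75,(163,170,180,187))
c=np.array([541.4,140.1]);y=np.array([.0396,.9992])
for nm,p,z in(("lock",c-19*y,170),("btn",c+47*y,170),("btn10",c+47*y,180),("btn24",c+47*y,194)):
    print(nm,p,proj("top",[*p,z]),proj("scene",[*p,z]))
x=np.array([y[1],-y[0]])
for a in(-30,30):
  for b in(-75,75):
    p=c+a*x+b*y;print(proj("top",[*p,170]),proj("scene",[*p,170]))
```

```text
top 90 (258, 279, 38, 12) [276.  284.6] [array([540.7, 121.9, 163. ]), array([540.8, 121.2, 170. ]), array([541.3, 119.7, 187. ])]
top 90 (242, 279, 10, 9) [246.3 282.7] [array([543.2, 188.3, 163. ]), array([543.3, 187.2, 170. ]), array([543.7, 184.6, 187. ])]
[[ 21  21  21  38  80 130 147 170 129 132 131 133 164 188 188 186 186 177
  107 108 108 108 108]
 [ 19  21  61 114 184 179 121  79  74  74  74  74  78  93 142 188 187 187
  177 114 109 109 109]
 [115 184 184 186 188 179  69  70  69  71  71  71  69  71  85 142 189 187
  185 179 133 108 108]
 [186 190 191 188 180 137  68  70  71  71  70  71  71  70  73  93 163 189
  188 185 180 152 109]
 [187 189 188 182 175 131  55  72  73  72  72  72  71  71  71  84 148 187
  189 188 187 182 159]
 [164 187 184 182 173  97  26  48  67  70  71  72  70  72  67  79 179 183
  187 189 189 186 185]
 [109 135 182 181 171  43  23  27  30  39  52  58  53  36  35  80 179 179
  183 187 190 189 187]
 [178 148 182 180 168  39  25  27  25  30  32  36  36  34  41  93 179 177
  177 182 187 189 190]
 [181 152 180 179 170  57  24  27  28  31  32  35  34  33  39  
[... 857 characters left out ...]
80, 213, 29, 23) [394.  223.7] [array([535.8, 114.4, 163. ]), array([542.5, 121.8, 170. ]), array([552. , 132.4, 180. ]), array([558.6, 139.9, 187. ])]
lock [540.6476 121.1152] [276.04899468 284.67165716] [394.50402441 223.18212491]
btn [543.2612 187.0624] [246.36436608 282.76678814] [415.33578799 240.70942104]
btn10 [543.2612 187.0624] [245.65538405 282.86151646] [415.87646094 236.4483371 ]
btn24 [543.2612 187.0624] [244.63918512 282.99729257] [416.64303473 230.40691185]
[300.38783506 299.93226128] [390.05300259 205.10803249]
[232.73913873 295.56171461] [437.27224337 243.5961516 ]
[302.16815055 272.71308643] [365.67647251 213.54378287]
[234.83166469 268.42132942] [411.76908702 253.61829758]
```

Call:
{"name": "step_arm", "arguments": {"plan": [{"grip":0,"tx":-2.8,"ty":-1.5},{"grip":0,"tx":-2.8,"ty":-1.5},{"grip":0,"tx":-2.8,"ty":-1.5},{"grip":0,"tx":-2.8,"ty":-1.5},{"grip":0,"tx":-2.8,"ty":-1.5},{"grip":0,"tx":-2.8,"ty":-1.5},{"grip":0,"tx":-2.8,"ty":-1.5},{"grip":0,"tx":-2.8,"ty":-1.5}]}}

```text
invalid input
```

Call:
{"name": "step_arm", "arguments": {"plan": [{"grip":0,"tx":-2.8,"ty":-1.5},{"grip":0,"tx":-2.8,"ty":-1.5},{"grip":0,"tx":-2.8,"ty":-1.5},{"grip":0,"tx":-2.8,"ty":-1.5},{"grip":0,"tx":-2.8,"ty":-1.5},{"grip":0,"tx":-2.8,"ty":-1.5},{"grip":0,"tx":-2.8,"ty":-1.5},{"grip":0,"tx":-2.8,"ty":-1.5}]}}

```text
invalid input
```

Call:
{"name": "step_arm", "arguments": {"plan": [{"grip":0,"az":6.6},{"grip":0,"az":6.6},{"grip":0,"az":6.6},{"grip":0,"az":6.6},{"grip":0,"az":6.6},{"grip":0,"az":6.6},{"grip":0,"az":6.6},{"grip":0,"az":6.6}]}}

```text
invalid input
```

Call:
{"name": "step_arm", "arguments": {"plan": [{"grip":0,"az":6.6},{"grip":0,"az":6.6},{"grip":0,"az":6.6},{"grip":0},{"grip":0},{"grip":0}]}}

```text
invalid input
```

Call:
{"name": "step_arm", "arguments": {"plan": [{"grip":0,"tx":-2.8,"ty":-1.5,"tz":0,"ax":0,"ay":0,"az":0},{"grip":0,"tx":-2.8,"ty":-1.5,"tz":0,"ax":0,"ay":0,"az":0},{"grip":0,"tx":-2.8,"ty":-1.5,"tz":0,"ax":0,"ay":0,"az":0},{"grip":0,"tx":-2.8,"ty":-1.5,"tz":0,"ax":0,"ay":0,"az":0},{"grip":0,"tx":-2.8,"ty":-1.5,"tz":0,"ax":0,"ay":0,"az":0},{"grip":0,"tx":-2.8,"ty":-1.5,"tz":0,"ax":0,"ay":0,"az":0},{"grip":0,"tx":-2.8,"ty":-1.5,"tz":0,"ax":0,"ay":0,"az":0},{"grip":0,"tx":-2.8,"ty":-1.5,"tz":0,"ax":0,"ay":0,"az":0}]}}

```text
time: 0.77
tool_pos: [372.1, 376.1, 230.9]
tcp_rot: [-180.0, -0.0, 160.5]
ft_force: [0.3, -0.5, 0.3]
finger_gap: -0.3
```

Call:
{"name": "step_arm", "arguments": {"plan": [{"grip":0,"tx":-2.8,"ty":-1.5,"tz":0,"ax":0,"ay":0,"az":0},{"grip":0,"tx":-2.8,"ty":-1.5,"tz":0,"ax":0,"ay":0,"az":0},{"grip":0,"tx":-2.8,"ty":-1.5,"tz":0,"ax":0,"ay":0,"az":0},{"grip":0,"tx":-2.8,"ty":-1.5,"tz":0,"ax":0,"ay":0,"az":0},{"grip":0,"tx":-2.8,"ty":-1.5,"tz":0,"ax":0,"ay":0,"az":0},{"grip":0,"tx":-2.8,"ty":-1.5,"tz":0,"ax":0,"ay":0,"az":0},{"grip":0,"tx":-2.8,"ty":-1.5,"tz":0,"ax":0,"ay":0,"az":0},{"grip":0,"tx":-2.8,"ty":-1.5,"tz":0,"ax":0,"ay":0,"az":0}]}}

```text
time: 1.43
tool_pos: [543.1, 188.1, 230.8]
tcp_rot: [-180.0, -0.0, 160.5]
ft_force: [-0.6, 0.5, 0.1]
finger_gap: -0.2
```

Call:
{"name": "step_arm", "arguments": {"plan": [{"grip":0,"tx":0,"ty":0,"tz":0,"ax":0,"ay":0,"az":6.6},{"grip":0,"tx":0,"ty":0,"tz":0,"ax":0,"ay":0,"az":6.6},{"grip":0,"tx":0,"ty":0,"tz":0,"ax":0,"ay":0,"az":6.6},{"grip":0,"tx":0,"ty":0,"tz":0,"ax":0,"ay":0,"az":6.6},{"grip":0,"tx":0,"ty":0,"tz":0,"ax":0,"ay":0,"az":6.6},{"grip":0,"tx":0,"ty":0,"tz":0,"ax":0,"ay":0,"az":6.6},{"grip":0,"tx":0,"ty":0,"tz":0,"ax":0,"ay":0,"az":6.6},{"grip":0,"tx":0,"ty":0,"tz":0,"ax":0,"ay":0,"az":6.6}]}}

```text
time: 2.1
tool_pos: [542.2, 189.5, 230.7]
tcp_rot: [-179.9, -0.0, 107.3]
ft_force: [-0.9, 0.1, 0.2]
finger_gap: 0.4
```

Call:
{"name": "step_arm", "arguments": {"plan": [{"grip":0,"tx":0,"ty":0,"tz":0,"ax":0,"ay":0,"az":6.6},{"grip":0,"tx":0,"ty":0,"tz":0,"ax":0,"ay":0,"az":6.6},{"grip":0,"tx":0,"ty":0,"tz":0,"ax":0,"ay":0,"az":6.6},{"grip":0,"tx":0,"ty":0,"tz":0,"ax":0,"ay":0,"az":0},{"grip":0,"tx":0,"ty":0,"tz":0,"ax":0,"ay":0,"az":0},{"grip":0,"tx":0,"ty":0,"tz":0,"ax":0,"ay":0,"az":0}]}}

```text
time: 2.6
tool_pos: [542.4, 189.5, 231.0]
tcp_rot: [-180.0, 0.0, 88.1]
ft_force: [1.1, -0.4, -0.2]
finger_gap: -0.0
```

Call:
{"name": "step_arm", "arguments": {"plan": [{"grip":0,"tx":-0.25,"ty":0.1,"tz":1.1,"ax":0,"ay":0,"az":0.4},{"grip":0,"tx":0,"ty":0,"tz":1.1,"ax":0,"ay":0,"az":0},{"grip":0,"tx":0,"ty":0,"tz":1.0,"ax":0,"ay":0,"az":0},{"grip":0,"tx":0,"ty":0,"tz":0,"ax":0,"ay":0,"az":0},{"grip":0,"tx":0,"ty":0,"tz":0,"ax":0,"ay":0,"az":0}]}}

```text
time: 3.02
tool_pos: [542.4, 186.7, 197.5]
tcp_rot: [-179.8, 0.1, 87.5]
ft_force: [-0.3, 0.4, 0.2]
finger_gap: 0.3
```

Call:
{"name": "step_arm", "arguments": {"plan": [{"grip":0,"tx":0,"ty":0,"tz":0.2,"ax":0,"ay":0,"az":0},{"grip":0,"tx":0,"ty":0,"tz":0.2,"ax":0,"ay":0,"az":0},{"grip":0,"tx":0,"ty":0,"tz":0,"ax":0,"ay":0,"az":0}]}}

```text
time: 3.27
tool_pos: [543.5, 187.1, 195.3]
tcp_rot: [180.0, -0.0, 87.5]
ft_force: [0.5, -0.5, 0.3]
finger_gap: 0.0
```

Call:
{"name": "step_arm", "arguments": {"plan": [{"grip":0,"tx":0,"ty":0,"tz":0.2,"ax":0,"ay":0,"az":0},{"grip":0,"tx":0,"ty":0,"tz":0.2,"ax":0,"ay":0,"az":0},{"grip":0,"tx":0,"ty":0,"tz":0,"ax":0,"ay":0,"az":0}]}}

```text
time: 3.52
tool_pos: [543.3, 187.0, 190.9]
tcp_rot: [-180.0, 0.0, 87.5]
ft_force: [0.1, 1.6, -0.1]
finger_gap: 0.1
```

Call:
{"name": "step_arm", "arguments": {"plan": [{"grip":0,"tx":0,"ty":0,"tz":0.2,"ax":0,"ay":0,"az":0},{"grip":0,"tx":0,"ty":0,"tz":0.2,"ax":0,"ay":0,"az":0},{"grip":0,"tx":0,"ty":0,"tz":0,"ax":0,"ay":0,"az":0}]}}

```text
time: 3.77
tool_pos: [543.2, 187.0, 186.7]
tcp_rot: [-180.0, 0.0, 87.5]
ft_force: [0.2, 0.3, 0.3]
finger_gap: -0.0
```

Call:
{"name": "step_arm", "arguments": {"plan": [{"grip":0,"tx":0,"ty":0,"tz":0.1,"ax":0,"ay":0,"az":0},{"grip":0,"tx":0,"ty":0,"tz":0.1,"ax":0,"ay":0,"az":0},{"grip":0,"tx":0,"ty":0,"tz":0,"ax":0,"ay":0,"az":0}]}}

```text
time: 4.02
tool_pos: [543.4, 187.0, 185.1]
tcp_rot: [-180.0, 0.0, 87.5]
ft_force: [-0.4, 0.8, -0.6]
finger_gap: 0.2
```

Call:
{"name": "step_arm", "arguments": {"plan": [{"grip":0,"tx":0,"ty":0,"tz":0.1,"ax":0,"ay":0,"az":0},{"grip":0,"tx":0,"ty":0,"tz":0.1,"ax":0,"ay":0,"az":0},{"grip":0,"tx":0,"ty":0,"tz":0,"ax":0,"ay":0,"az":0}]}}

```text
time: 4.27
tool_pos: [543.4, 187.0, 183.1]
tcp_rot: [-180.0, 0.0, 87.5]
ft_force: [-0.8, -0.9, -0.0]
finger_gap: 0.1
```

Call:
{"name": "step_arm", "arguments": {"plan": [{"grip":0,"tx":0,"ty":0,"tz":0.1,"ax":0,"ay":0,"az":0},{"grip":0,"tx":0,"ty":0,"tz":0,"ax":0,"ay":0,"az":0}]}}

```text
time: 4.43
tool_pos: [543.5, 187.1, 182.5]
tcp_rot: [180.0, -0.0, 87.5]
ft_force: [-1.1, -0.4, 2.8]
finger_gap: 0.2
```

Call:
{"name": "step_arm", "arguments": {"plan": [{"grip":0,"tx":0,"ty":0,"tz":0.1,"ax":0,"ay":0,"az":0},{"grip":0,"tx":0,"ty":0,"tz":0,"ax":0,"ay":0,"az":0}]}}

```text
time: 4.6
tool_pos: [543.5, 187.1, 181.7]
tcp_rot: [180.0, -0.0, 87.5]
ft_force: [-2.1, -0.2, 4.9]
finger_gap: -0.1
```

Call:
{"name": "step_arm", "arguments": {"plan": [{"grip":0,"tx":0,"ty":0,"tz":0.1,"ax":0,"ay":0,"az":0},{"grip":0,"tx":0,"ty":0,"tz":0,"ax":0,"ay":0,"az":0}]}}

```text
time: 4.77
tool_pos: [543.5, 187.1, 180.7]
tcp_rot: [180.0, -0.0, 87.5]
ft_force: [-2.3, -1.3, 4.7]
finger_gap: -0.3
```

Call:
{"name": "step_arm", "arguments": {"plan": [{"grip":0,"tx":0,"ty":0,"tz":0.1,"ax":0,"ay":0,"az":0},{"grip":0,"tx":0,"ty":0,"tz":0,"ax":0,"ay":0,"az":0}]}}

```text
time: 4.93
tool_pos: [543.5, 187.1, 179.7]
tcp_rot: [180.0, -0.0, 87.5]
ft_force: [-3.3, 0.3, 5.6]
finger_gap: 0.2
```

Call:
{"name": "step_arm", "arguments": {"plan": [{"grip":0,"tx":0,"ty":0,"tz":0.1,"ax":0,"ay":0,"az":0},{"grip":0,"tx":0,"ty":0,"tz":0,"ax":0,"ay":0,"az":0}]}}

```text
time: 5.1
tool_pos: [543.5, 187.1, 178.7]
tcp_rot: [180.0, -0.0, 87.5]
ft_force: [-2.3, -0.8, 6.5]
finger_gap: -0.3
```

Call:
{"name": "step_arm", "arguments": {"plan": [{"grip":0,"tx":0,"ty":0,"tz":0.07,"ax":0,"ay":0,"az":0},{"grip":0,"tx":0,"ty":0,"tz":0,"ax":0,"ay":0,"az":0}]}}

```text
time: 5.27
tool_pos: [543.5, 187.1, 178.1]
tcp_rot: [180.0, -0.0, 87.5]
ft_force: [-2.3, 0.1, 5.5]
finger_gap: 0.4
```

Call:
{"name": "step_arm", "arguments": {"plan": [{"grip":0,"tx":0,"ty":0,"tz":0.05,"ax":0,"ay":0,"az":0},{"grip":0,"tx":0,"ty":0,"tz":0,"ax":0,"ay":0,"az":0}]}}

```text
time: 5.43
tool_pos: [543.5, 187.1, 177.7]
tcp_rot: [180.0, -0.0, 87.5]
ft_force: [-3.4, -0.4, 5.9]
finger_gap: 0.3
```

Call:
{"name": "step_arm", "arguments": {"plan": [{"grip":0,"tx":0,"ty":0,"tz":0.04,"ax":0,"ay":0,"az":0},{"grip":0,"tx":0,"ty":0,"tz":0,"ax":0,"ay":0,"az":0}]}}

```text
time: 5.6
tool_pos: [543.5, 187.1, 177.3]
tcp_rot: [180.0, -0.0, 87.5]
ft_force: [-3.2, -0.6, 6.7]
finger_gap: -0.1
```

Call:
{"name": "step_arm", "arguments": {"plan": [{"grip":0,"tx":0,"ty":0,"tz":0.03,"ax":0,"ay":0,"az":0},{"grip":0,"tx":0,"ty":0,"tz":0,"ax":0,"ay":0,"az":0}]}}

```text
time: 5.77
tool_pos: [543.5, 187.0, 177.0]
tcp_rot: [180.0, -0.0, 87.5]
ft_force: [-2.9, -1.5, 6.0]
finger_gap: 0.3
```

Call:
{"name": "step_arm", "arguments": {"plan": [{"grip":0,"tx":0,"ty":0,"tz":0.03,"ax":0,"ay":0,"az":0},{"grip":0,"tx":0,"ty":0,"tz":0,"ax":0,"ay":0,"az":0}]}}

```text
time: 5.93
tool_pos: [543.6, 187.1, 176.4]
tcp_rot: [180.0, -0.0, 87.5]
ft_force: [-0.8, -0.5, 2.9]
finger_gap: 0.2
```

Run:
```python
from h import *
im=snapshot("scene")[:,:,::-1]
cv2.imwrite("pics/s1.png",cv2.resize(im[120:300,300:540],(800,600)))
```

```text
(no output)
```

View pics/s1.png

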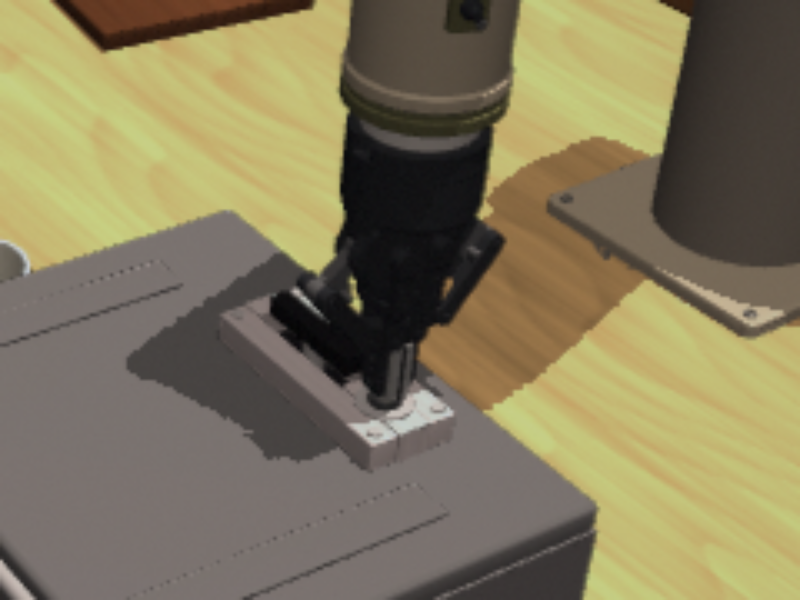

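Call:
{"name": "step_arm", "arguments": {"plan": [{"grip":0,"tx":0,"ty":0,"tz":-0.5,"ax":0,"ay":0,"az":0},{"grip":0,"tx":0,"ty":0,"tz":-1.5,"ax":0,"ay":0,"az":0},{"grip":0,"tx":0,"ty":0,"tz":-2.5,"ax":0,"ay":0,"az":0},{"grip":4,"tx":-1.65,"ty":0,"tz":0,"ax":0,"ay":0,"az":-0.2},{"grip":4,"tx":-1.65,"ty":0,"tz":0,"ax":0,"ay":0,"az":0},{"grip":4,"tx":-1.65,"ty":0,"tz":0,"ax":0,"ay":0,"az":0},{"grip":4,"tx":-1.65,"ty":0,"tz":0,"ax":0,"ay":0,"az":0},{"grip":4,"tx":0,"ty":0,"tz":0,"ax":0,"ay":0,"az":0}]}}

```text
time: 6.65
tool_pos: [540.7, 118.6, 221.0]
tcp_rot: [-180.0, 0.1, 87.6]
ft_force: [0.3, 0.2, 0.1]
finger_gap: 40.1
```

Run:
```python
from h import *
im=snapshot("scene")[:,:,::-1]
cv2.imwrite("pics/s2.png",cv2.resize(im[120:300,300:540],(800,600)))
print(proj("scene",[540.7,121.2,196]),proj("scene",[543.2,187,180]),sense()['tool_pos'],sense()['joint_pos'])
```

```text
[395.59873627 212.2188988 ] [415.87996027 236.42110878] [540.71085847 119.91068495 220.97342818] [ 7.20853970e+00  6.33128476e-01  9.35082074e+01 -1.35553365e-02
  8.58745899e+01  9.65119891e+00]
```

View pics/s2.png

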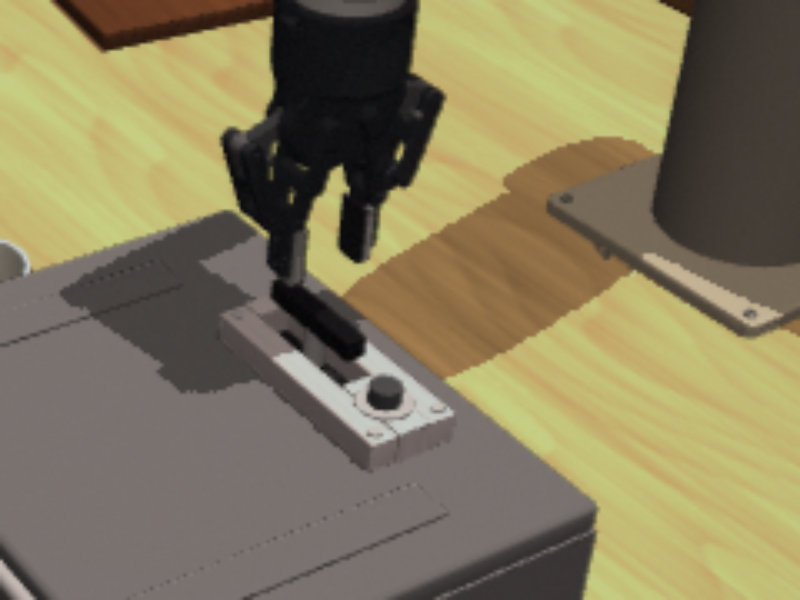

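Call:
{"name": "step_arm", "arguments": {"plan": [{"grip":4,"tx":0.1,"ty":0,"tz":1.5,"ax":0,"ay":0,"az":0},{"grip":4,"tx":0,"ty":0,"tz":1.5,"ax":0,"ay":0,"az":0},{"grip":4,"tx":0,"ty":0,"tz":0.8,"ax":0,"ay":0,"az":0},{"grip":4,"tx":0,"ty":0,"tz":0.5,"ax":0,"ay":0,"az":0},{"grip":4,"tx":0,"ty":0,"tz":0,"ax":0,"ay":0,"az":0},{"grip":4,"tx":0,"ty":0,"tz":0,"ax":0,"ay":0,"az":0}]}}

```text
time: 7.2
tool_pos: [540.7, 122.4, 178.2]
tcp_rot: [-180.0, -0.0, 87.7]
ft_force: [0.0, 0.5, 0.1]
finger_gap: 39.5
```

Call:
{"name": "step_arm", "arguments": {"newtons": 40, "plan": [{"grip":2,"tx":0,"ty":0,"tz":0,"ax":0,"ay":0,"az":0},{"grip":1,"tx":0,"ty":0,"tz":0,"ax":0,"ay":0,"az":0},{"grip":1,"tx":0,"ty":0,"tz":0,"ax":0,"ay":0,"az":0},{"grip":1,"tx":0,"ty":0,"tz":0,"ax":0,"ay":0,"az":0},{"grip":1,"tx":0,"ty":0,"tz":0,"ax":0,"ay":0,"az":0}]}}

```text
time: 7.62
tool_pos: [540.9, 122.3, 178.7]
tcp_rot: [180.0, -0.0, 87.7]
ft_force: [-3.6, 1.1, 2.8]
finger_gap: 12.6
```

Call:
{"name": "step_arm", "arguments": {"plan": [{"grip":1,"tx":-0.1,"ty":0,"tz":0,"ax":0,"ay":0,"az":-4},{"grip":1,"tx":0,"ty":0,"tz":0,"ax":0,"ay":0,"az":-4},{"grip":1,"tx":0,"ty":0,"tz":0,"ax":0,"ay":0,"az":-4},{"grip":1,"tx":0,"ty":0,"tz":0,"ax":0,"ay":0,"az":-4},{"grip":1,"tx":0,"ty":0,"tz":0,"ax":0,"ay":0,"az":-4}]}}

```text
time: 8.03
tool_pos: [540.3, 122.1, 178.3]
tcp_rot: [-180.0, -0.1, 107.9]
ft_force: [-4.0, 3.9, 2.2]
finger_gap: 13.2
```

Run:
```python
from h import *
s=sense();print(s['ft_force'],s['wrist_torque'],s['tool_pos'])
im=snapshot("scene")[:,:,::-1]
cv2.imwrite("pics/s3.png",cv2.resize(im[120:300,300:540],(800,600)))
```

```text
[-4.01670126  3.86916667  2.18858406] [ 0.76559042  0.73038784 -0.21824858] [540.25940573 122.11167141 178.2549778 ]
```

View pics/s3.png

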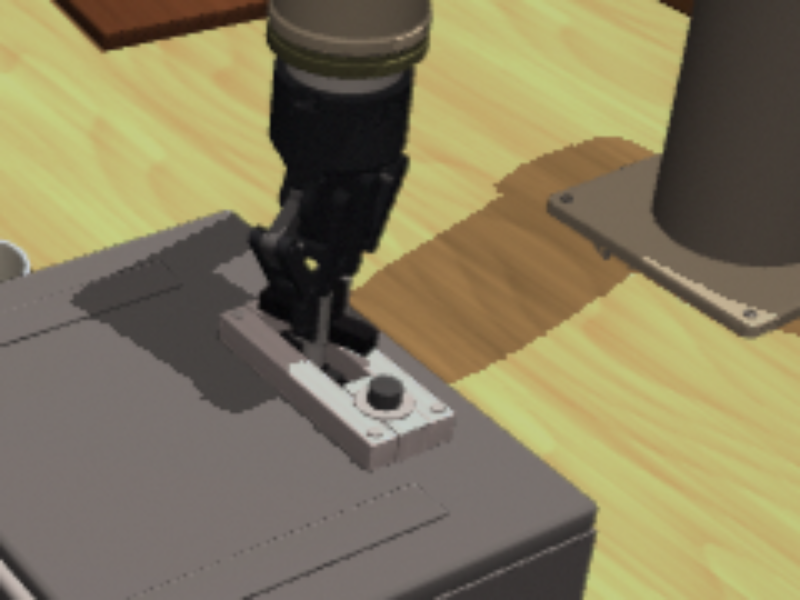

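Call:
{"name": "step_arm", "arguments": {"plan": [{"grip":1,"tx":0,"ty":0,"tz":0,"ax":0,"ay":0,"az":-5},{"grip":1,"tx":0,"ty":0,"tz":0,"ax":0,"ay":0,"az":-5},{"grip":1,"tx":0,"ty":0,"tz":0,"ax":0,"ay":0,"az":-5},{"grip":1,"tx":0,"ty":0,"tz":0,"ax":0,"ay":0,"az":-5},{"grip":1,"tx":0,"ty":0,"tz":0,"ax":0,"ay":0,"az":-5},{"grip":1,"tx":0,"ty":0,"tz":0,"ax":0,"ay":0,"az":-5}]}}

```text
time: 8.58
tool_pos: [539.5, 121.7, 177.8]
tcp_rot: [-179.9, -0.1, 137.9]
ft_force: [-7.3, 2.7, 2.4]
finger_gap: 12.8
```

Call:
{"name": "step_arm", "arguments": {"plan": [{"grip":1,"tx":0,"ty":0,"tz":0,"ax":0,"ay":0,"az":-5},{"grip":1,"tx":0,"ty":0,"tz":0,"ax":0,"ay":0,"az":-5},{"grip":1,"tx":0,"ty":0,"tz":0,"ax":0,"ay":0,"az":-5},{"grip":1,"tx":0,"ty":0,"tz":0,"ax":0,"ay":0,"az":-5},{"grip":1,"tx":0,"ty":0,"tz":0,"ax":0,"ay":0,"az":-4},{"grip":1,"tx":0,"ty":0,"tz":0,"ax":0,"ay":0,"az":-4},{"grip":1,"tx":0,"ty":0,"tz":0,"ax":0,"ay":0,"az":0},{"grip":1,"tx":0,"ty":0,"tz":0,"ax":0,"ay":0,"az":0}]}}

```text
time: 9.25
tool_pos: [539.1, 121.0, 177.4]
tcp_rot: [-179.9, -0.2, 165.7]
ft_force: [-9.0, -1.0, 2.6]
finger_gap: 12.7
```

Run:
```python
from h import *
s=sense();print(s['ft_force'],s['wrist_torque'],s['tool_pos'],s['joint_pos'])
im=snapshot("scene")[:,:,::-1]
cv2.imwrite("pics/s4.png",cv2.resize(im[120:300,300:540],(800,600)))
```

```text
[-9.02651396 -0.99676396  2.60842698] [-0.02356275  1.36260141  0.04340157] [539.07737787 120.98551862 177.43990194] [ 7.32711367e+00  2.14635712e+00  9.65648199e+01  7.44634356e-03
  8.15095110e+01 -6.83807000e+01]
```

View pics/s4.png

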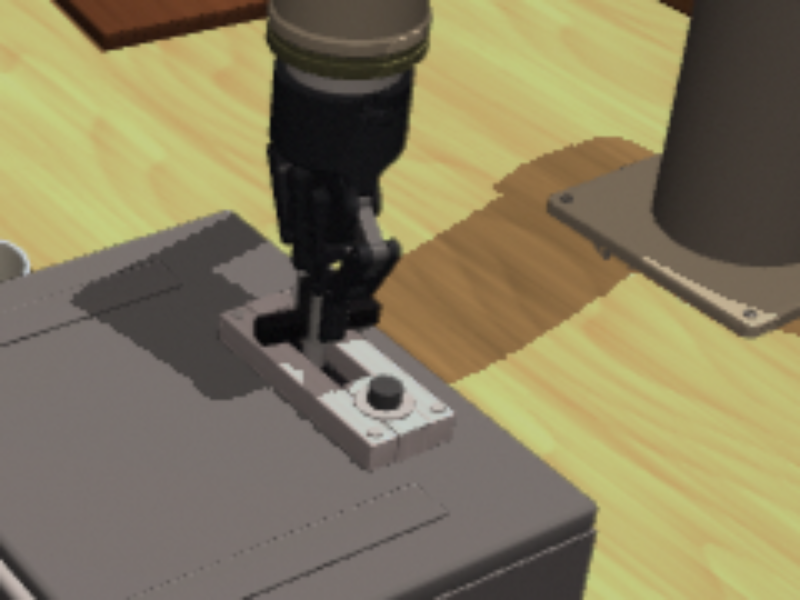

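Run:
```python
from h import *
from scipy.spatial.transform import Rotation as R
s=sense();tcp=s['tool_pos'];Rt=R.from_euler('xyz',s['tcp_rot'],degrees=True).as_matrix()
H=np.array([775.5,111.9,130]);a=Rt.T@np.array([.0396,.9992,0]);r=Rt.T@(H-tcp)
for d in(1.2,2.4,19.2):
    q=R.from_rotvec(np.radians(d)*a).as_matrix();t=r-q@r
    print(d,"t cm",t/10,"a",a*d, "world",Rt@t)
```

```text
1.2 t cm [-0.10038112  0.02112435 -0.49484082] a [ 2.50382654e-01  1.17356854e+00 -6.92781457e-04] world [ 1.04397224 -0.0413744   4.94443265]
2.4 t cm [-0.21087488  0.04440758 -0.98742488] a [ 5.00765308e-01  2.34713708e+00 -1.38556291e-03] world [ 2.19118108 -0.08684024  9.86590082]
19.2 t cm [-2.78455619  0.5896454  -7.52803249] a [ 4.00612247e+00  1.87770966e+01 -1.10845033e-02] world [28.72935742 -1.13859343 75.17046251]
```

Call:
{"name": "step_arm", "arguments": {"newtons": 60, "plan": [{"grip":1,"tx":0.1,"ty":0,"tz":0,"ax":0,"ay":0,"az":0},{"grip":1,"tx":0,"ty":0,"tz":0,"ax":0,"ay":0,"az":0},{"grip":1,"tx":0,"ty":0,"tz":0,"ax":0,"ay":0,"az":0}]}}

```text
time: 9.55
tool_pos: [539.0, 121.0, 177.9]
tcp_rot: [-179.9, -0.1, 165.7]
ft_force: [-5.8, -1.8, 2.3]
finger_gap: 12.1
```

Call:
{"name": "step_arm", "arguments": {"plan": [{"grip":1,"tx":-0.1,"ty":0.021,"tz":-0.495,"ax":0.25,"ay":1.17,"az":0},{"grip":1,"tx":-0.1,"ty":0.021,"tz":-0.495,"ax":0.25,"ay":1.17,"az":0},{"grip":1,"tx":0,"ty":0,"tz":0,"ax":0,"ay":0,"az":0}]}}

```text
time: 9.8
tool_pos: [540.9, 120.9, 187.5]
tcp_rot: [-179.4, -2.6, 165.7]
ft_force: [-8.6, -1.4, 1.6]
finger_gap: 12.3
```

Run:
```python
from h import *
s=sense();print(s['ft_force'],s['wrist_torque'])
im=snapshot("scene")[:,:,::-1]
cv2.imwrite("pics/s5.png",cv2.resize(im[120:300,300:540],(800,600)))
```

```text
[-8.64660561 -1.38842147  1.58509126] [-0.14255153  1.1834569   0.10247969]
```

View pics/s5.png

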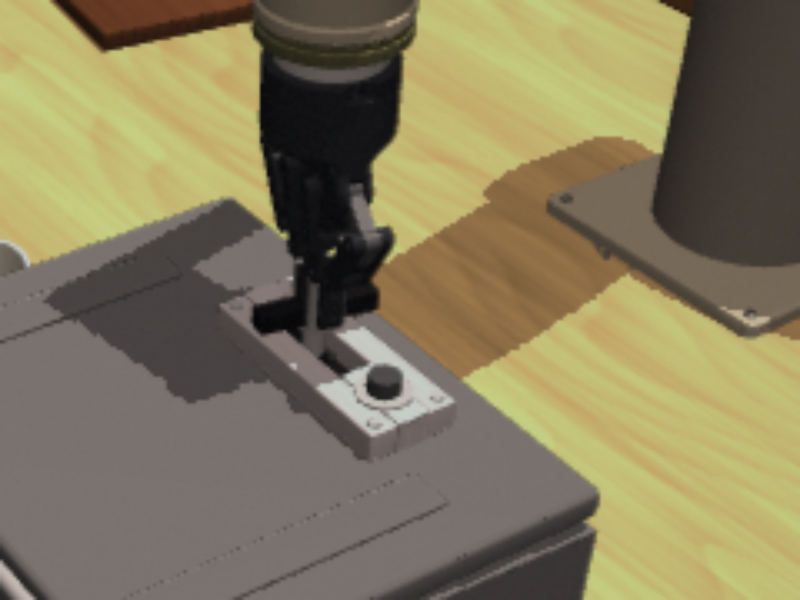

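Call:
{"name": "step_arm", "arguments": {"plan": [{"grip":1,"tx":-0.1,"ty":0.021,"tz":-0.495,"ax":0.25,"ay":1.17,"az":0},{"grip":1,"tx":-0.1,"ty":0.021,"tz":-0.495,"ax":0.25,"ay":1.17,"az":0},{"grip":1,"tx":-0.1,"ty":0.021,"tz":-0.495,"ax":0.25,"ay":1.17,"az":0},{"grip":1,"tx":-0.1,"ty":0.021,"tz":-0.495,"ax":0.25,"ay":1.17,"az":0},{"grip":1,"tx":-0.1,"ty":0.021,"tz":-0.495,"ax":0.25,"ay":1.17,"az":0},{"grip":1,"tx":-0.1,"ty":0.021,"tz":-0.495,"ax":0.25,"ay":1.17,"az":0}]}}

```text
time: 10.35
tool_pos: [549.4, 120.6, 215.4]
tcp_rot: [-177.9, -9.6, 165.5]
ft_force: [-6.8, -1.2, -5.1]
finger_gap: 12.3
```

Call:
{"name": "step_arm", "arguments": {"plan": [{"grip":1,"tx":-0.1,"ty":0.021,"tz":-0.495,"ax":0.25,"ay":1.17,"az":0},{"grip":1,"tx":-0.1,"ty":0.021,"tz":-0.495,"ax":0.25,"ay":1.17,"az":0},{"grip":1,"tx":-0.1,"ty":0.021,"tz":-0.495,"ax":0.25,"ay":1.17,"az":0},{"grip":1,"tx":-0.1,"ty":0.021,"tz":-0.495,"ax":0.25,"ay":1.17,"az":0},{"grip":1,"tx":-0.1,"ty":0.021,"tz":-0.495,"ax":0.25,"ay":1.17,"az":0},{"grip":1,"tx":-0.1,"ty":0.021,"tz":-0.495,"ax":0.25,"ay":1.17,"az":0}]}}

```text
time: 10.85
tool_pos: [562.0, 120.1, 243.3]
tcp_rot: [-176.3, -16.6, 165.1]
ft_force: [-7.5, -1.2, -5.3]
finger_gap: 12.7
```

Call:
{"name": "step_arm", "arguments": {"plan": [{"grip":1,"tx":-0.1,"ty":0.021,"tz":-0.495,"ax":0.25,"ay":1.17,"az":0},{"grip":1,"tx":-0.1,"ty":0.021,"tz":-0.495,"ax":0.25,"ay":1.17,"az":0},{"grip":1,"tx":0,"ty":0,"tz":0,"ax":0,"ay":0,"az":0},{"grip":1,"tx":0,"ty":0,"tz":0,"ax":0,"ay":0,"az":0},{"grip":1,"tx":0,"ty":0,"tz":0,"ax":0,"ay":0,"az":0}]}}

```text
time: 11.27
tool_pos: [567.3, 119.9, 252.8]
tcp_rot: [-175.8, -18.9, 165.0]
ft_force: [-6.8, 0.2, -0.0]
finger_gap: 12.7
```

Run:
```python
from h import *
s=sense();print(s['ft_force'],s['wrist_torque'])
im=snapshot("scene")[:,:,::-1]
cv2.imwrite("pics/s6.png",im)
```

```text
[-6.78689796e+00  1.88031623e-01 -1.69487727e-03] [-0.19927742  0.65655371  0.16679832]
```

View pics/s6.png

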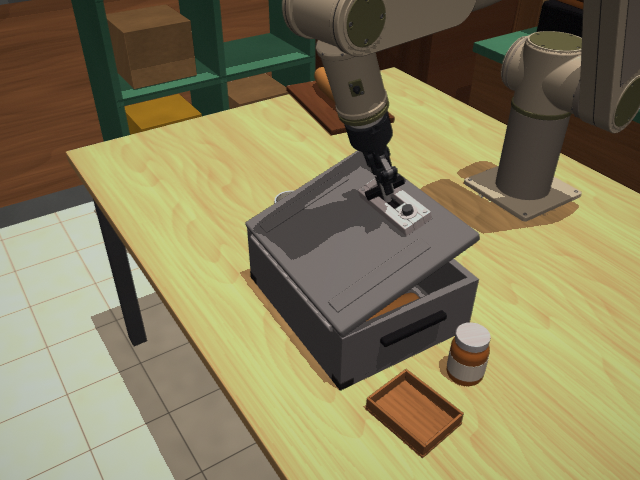

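Call:
{"name": "step_arm", "arguments": {"plan": [{"grip":1.8,"tx":0,"ty":0,"tz":0,"ax":0,"ay":0,"az":0},{"grip":3,"tx":0,"ty":0,"tz":0,"ax":0,"ay":0,"az":0},{"grip":3,"tx":0,"ty":0,"tz":0,"ax":0,"ay":0,"az":0},{"grip":3,"tx":0,"ty":0,"tz":0,"ax":0,"ay":0,"az":0},{"grip":3,"tx":0,"ty":0,"tz":-0.5,"ax":0,"ay":0,"az":0},{"grip":3,"tx":0,"ty":0,"tz":-1,"ax":0,"ay":0,"az":0},{"grip":3,"tx":0,"ty":0,"tz":-1.5,"ax":0,"ay":0,"az":0},{"grip":3,"tx":0,"ty":0,"tz":-2,"ax":0,"ay":0,"az":0}]}}

```text
time: 11.98
tool_pos: [584.1, 119.5, 300.4]
tcp_rot: [-175.8, -18.8, 165.0]
ft_force: [0.0, 0.8, -0.2]
finger_gap: 29.9
```

Call:
{"name": "step_arm", "arguments": {"plan": [{"grip":3,"tx":0,"ty":0,"tz":-2,"ax":0,"ay":0,"az":0},{"grip":3,"tx":0,"ty":0,"tz":-2,"ax":0,"ay":0,"az":0},{"grip":3,"tx":0,"ty":0,"tz":-1,"ax":0,"ay":0,"az":0},{"grip":3,"tx":0,"ty":0,"tz":0,"ax":0,"ay":0,"az":0},{"grip":3,"tx":0,"ty":0,"tz":0,"ax":0,"ay":0,"az":0},{"grip":3,"tx":0,"ty":0,"tz":0,"ax":0,"ay":0,"az":0}]}}

```text
time: 12.48
tool_pos: [600.6, 118.9, 346.9]
tcp_rot: [-175.8, -18.8, 165.0]
ft_force: [0.7, -0.5, 0.3]
finger_gap: 30.3
```

Run:
```python
from h import *
s=sense();print(s['ft_force'],s['tool_pos'])
im=snapshot("scene")[:,:,::-1]
cv2.imwrite("pics/s7.png",cv2.resize(im[100:400,220:540],(800,600)) if 0 else cv2.resize(im[100:400,220:500],(560,600)))
cv2.imwrite("pics/t7.png",snapshot("top")[:,:,::-1])
# predicted front corner (+y) at lid top for angles
H=np.array([775.5,111.9]);x=np.array([.9992,-.0396]);y=np.array([.0396,.9992])
for th in(0,.24,.3,.34):
    p=[-285,0] 
    for zz in(0,20):
        X=-285*np.cos(th)+zz*np.sin(th);Z=130+285*np.sin(th)+zz*np.cos(th)
        print(th,zz,proj("scene",[*(H+X*x+180*y),Z]))
for nb,th in(("btn",.24),("btn",.3),("btn",.34)):
    X=-235*np.cos(th)+50*np.sin(th);Z=130+235*np.sin(th)+50*np.cos(th);print(nb,th,proj("scene",[*(H+X*x+75*y),Z]))
```

```text
[ 0.71945567 -0.51970597  0.33561232] [600.64224066 118.90291714 346.89271345]
0 0 [473.17319249 282.15400821]
0 20 [474.91969732 273.79829322]
0.24 0 [475.76133482 254.54662507]
0.24 20 [475.49847257 246.63411059]
0.3 0 [475.31028121 247.94189841]
0.3 20 [474.50142253 240.20801015]
0.34 0 [474.7506967  243.62934107]
0.34 20 [473.56859524 236.03118829]
btn 0.24 [413.84819644 217.88060558]
btn 0.3 [411.59621592 213.06549822]
btn 0.34 [409.86851395 209.9798687 ]
```

View pics/s7.png

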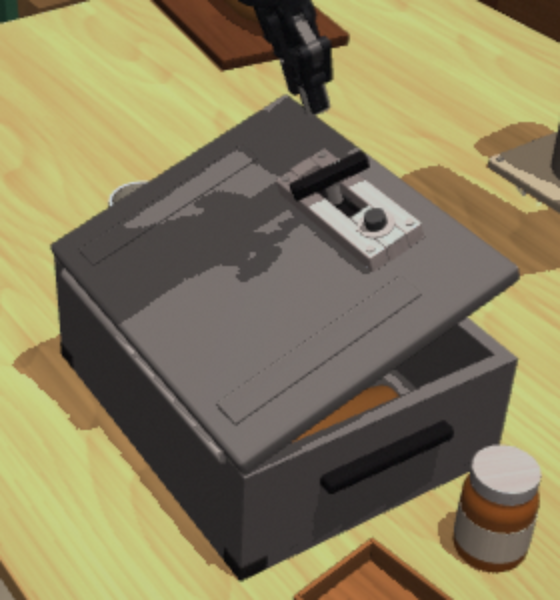

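View pics/t7.png

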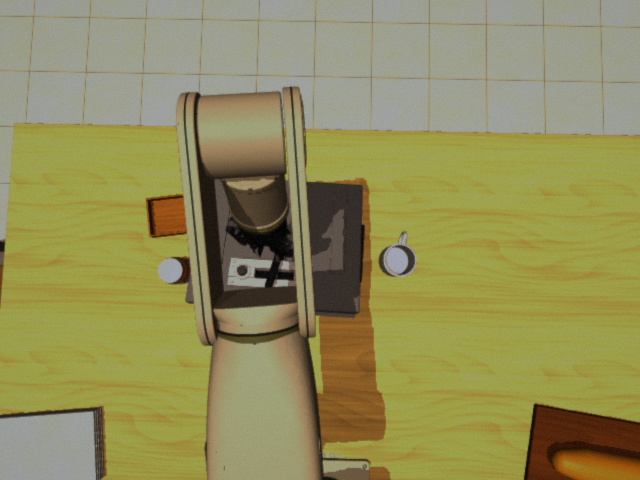

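```bash
python3 -c "
from bench import *
print(hand_in())"
```

```text
the job is handed in; nothing more can be done
None
```

The carrier is open, the gripper has let go, and I handed the job in after about 12.6 s of robot time; no verdict was reported.

- **Button:** I pressed it with the closed fingertips in small steps. I felt it about 13 mm above the plate. The force read at most 6.7 N, then dropped after about 6 mm of travel, and the picture showed the T-handle popped up.
- **Handle:** I gripped the bar and turned the gripper 78° counter-clockwise. That puts the handle at about 1.36 rad if the bar turned fully with the gripper, and the pictures showed it turning along.
- **Lid:** I lifted it along its hinge arc, released the handle and backed the gripper off.
- **Last checks:** The lid's front corner is at the pixel expected for about 0.34 rad, roughly 95 mm at the front edge. The handle is still up and turned. The wrist force is near zero, with the fingers about 100 mm clear. In the pictures the jar, mug and tray are where they were; I compared them by eye only.
- **One disagreement:** While I gripped the handle, a sideways force of 6–9 N stayed on the wrist. The vertical lifting force read 0–5 N, below the stated 8–13 N. The pictures still showed the lid following the gripper, and the sideways force went away when I released.

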